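# Seat the tube rack and start the mixer on fast

### The job

Load and start the tube mixer, working only by pushing with the fingertips: push the black tube rack back along the mixer's tray until it is fully home, square against the back stop, then gently push the orange lever from off, past the slow notch, right to the fast stop and leave it there. Do not grip the lever, do not pick up or tip the rack, and leave everything else on the bench where it stands.

Things in the scene. Friction and masses are not known exactly. Their poses are not given: they have to be found in the camera images.
- mixer: White orbital mixer for tube racks, 250 (x) x 300 (y) x 100 mm high, fixed to the bench. Origin: centre of its underside; x points from its front (robot side) to its back, y to its left, z up. Left part (y -30 to +150 mm): the tray for the rack. Right part (y -150 to -35 mm): the control console, flat top at z 100 mm, with the lever in a slot along x at y -92.5 mm.
- rack_seat (a point): Where the rack's origin lies when the rack is home: on the tray's mat at mixer x 50, y 60, z 88 mm; axes as the mixer's. The tray's back stop has its face 50 mm behind this point and rises 43 mm above the mat; side guides 25 mm high above the mat stand 80 mm to either side; the tray is open at the front and reaches 140 mm forward of this point.
- rack: Loose black rack on the tray between the guides, 35 to 80 mm short of home: 100 (x) x 150 (y) x 60 mm high, closed flat front and back walls, 0.3 to 0.65 kg; takes 2 to 8 N to slide. Purple-stoppered tubes fixed in it stand up to 88 mm above its underside. Origin: centre of its underside; x points to the mixer's back, z up; the front face, to be pushed, lies at x -50 mm.
- lever (a joint): Angle of the orange lever, rad: 0 = off, leaning 0.36 to the front (ring mark); 0.36 = slow, upright (one dot); 0.72 = fast, leaning 0.36 to the back, at its end stop (two dots). It turns about a line along the mixer's y at mixer x 0, z 60 mm. Notches hold it at all three: it takes 5 to 9 N at the grip to leave one; let go in between, it snaps to the nearer one.
- lever_grip (a point): Centre of the lever's grip: an orange bar 19 mm in diameter, 34 mm long along the mixer's y, on a 9 mm stem, 85 mm from the pivot. Its centre is at mixer x -30 mm at off, 0 at slow, +30 at fast; at z 140, 145 and 140 mm. Its axes tilt with the lever.
- wire_rack: Bystander: white wire tube rack 100 x 200 x 60 mm with three tubes, loose on the bench; origin under its centre.
- tube_tray: Bystander: clear tray 170 x 130 x 60 mm full of purple-stoppered tubes; origin under its centre.
- carrier: Bystander: narrow black single-row tube carrier, 200 x 24 x 58 mm (tubes to 90 mm), standing on the bench beside the mixer's left side; origin under its centre.
- bottle: Bystander: white bottle 64 mm in diameter, 150 mm high, on the bench to the right of the mixer; origin under its centre.
- jar: Bystander: specimen jar with a yellow cap, 62 mm in diameter, 75 mm high, on the bench to the right of the mixer; origin under its centre.
- glove_box: Bystander: box of gloves 230 x 120 x 75 mm; origin under its centre.
Not all that is in view belongs to the job. There is more than one size of the rack; the job needs the larger.

How it is judged (in metres and radians):
On the way, in this order (a step that is already met when the one before it is completed fails the run):
1. the rack is pushed home, square against the back stop (x of rack in the frame of rack_seat between -0.004 and 0.004 m and angle between the x axis of rack and the x axis of mixer, either way round below 0.035 rad and z of rack in the frame of rack_seat below 0.004 m and angle between rack's own z axis and vertical below 0.05 rad), for 0.2 s.
2. the lever reaches the fast stop, with the rack still home (all of step 1 and value of joint lever above 0.66 rad), for 0.2 s.
At the end, for the whole second after the job is handed in: The rack stands flat on the tray within 4 mm of the back stop and within 2 degrees of square to it, at rest, and the lever rests at fast (above 0.66 of its 0.72 rad) (all of step 2 and linear speed of rack below 0.01 m/s and velocity of joint lever between -0.05 and 0.05 rad/s); the robot touches nothing.
It fails at once if the rack is lifted more than 10 mm off the tray (z of rack in the frame of rack_seat above 0.01 m).
It fails at once if the rack is tipped more than 11 degrees (angle between rack's own z axis and vertical above 0.2 rad).
It fails at once if the lever is gripped or forced: the fingers press on it with over 40 N in all (contact force between the fingers and lever above 40 N).
It fails at once if another thing on the bench is moved more than 15 mm (distance of any of wire_rack, tube_tray, carrier, bottle, jar, glove_box from where it was at the start of the episode above 0.015 m).
It fails at once if another thing on the bench is tipped over (angle between any of wire_rack, tube_tray, carrier, bottle, jar, glove_box's own z axis and vertical above 0.3 rad).
It also fails if it takes over 42 s, if anything falls off the work surface, if the arm or the gripper's body presses on something with over 40 N, if the wrist force passes 120 N, or if a joint passes its speed limit or range.

### The arm

A 6-joint arm with a two-finger parallel gripper is mounted at the origin on the work surface. World frame = base frame: x ahead of the robot, y to its left, z up, the work surface at z = 0. Lengths are in mm, angles in rad, forces in N, time in s.
With the tool pointing down it reaches from about 375 to 750 mm from the base axis. Payload 9 kg.
Tool frame: the origin (TCP) lies between the finger pads; the fingertips stand 25 mm ahead of it and the grasp point (between the pads) lies 6 mm ahead of it (tip_reach is the distance from the TCP to the fingertips, in mm); z points along the fingers, y is the direction in which the jaws open and shut (so a half turn about z gives the same grasp; the last joint's range is limited). The gripper opens to 85 mm and grips with 20 to 120 N. Pads are 22 mm wide; open, the fingers measure 114 mm over their backs; the gripper's body (76 mm by 85 mm) begins 54 mm behind the grasp point. The pads swing forward as they close: fully open they stand 13 mm farther back than shut.
Start: joints at [-0.218, 0.104, 0.097, 1.564, 0, 1.353], TCP at [600.028, 0.003, 256.331] pointing down, gripper open.
Joint ranges: [-2.99, 2.99], [-0.84, 1.86], [-1.1, 1.16], [-1.84, 2.11], [-1.51, 1.56], [-3.14, 3.14]. Speed limits (rad/s): [2.22, 2.22, 2.57, 3.14, 3.14, 3.14].

### API

Orientations are given as a unit quaternion [w, x, y, z].
In Python, from bench import read_state, get_image, calibration, sign_off, tip_reach gives the robot as it stands. The module is installed in compiled form; this text tells all that it offers.
- The arm moves only by the tool play_rows, never from a script. Its argument "steps" is a list of rows, each an object of numbers: "tx", "ty", "tz": the shift along the tool's x, y, z in mm; "spin": the turn about the tool's z in degrees; "gripper": the finger opening in mm, from 0 to 85.4. In form: [{"tx": .., "ty": .., "tz": .., "spin": .., "gripper": ..}, ...]. A call has exactly 10 rows; each row is the pose to reach, as a shift and turn from the pose commanded when the call began, along the tool's axes at that moment; what a row does not reach only later rows make up. A row lasts 1/8 s, in which the tool goes at most 62.5 mm and 10.7 degrees, less where a joint would pass 70% of its speed; a pose out of reach is approached as far as the arm can. A call with a gripper value outside its range is refused whole. The fingers move at their own pace and stop on an object; "grip_force" is the grip in N (left out, the last holds). Time passes only in rows, so rows that repeat a pose let the fingers close, or fill a call up. It gives the time, the measured TCP pose, the force and the opening at its end, in the units of the state.
- read_state(): the state, without advancing time (a new reading comes with each control period).
- get_image(name): name is "scene" or "side" or "wrist"; returns the picture (480x640x3 uint8, blue, green, red); there is no depth.
- calibration(name): a dict with "fx", "fy", "cx", "cy" (pixels), "k1" (the pictures are not rectified: a ray, as slopes to the right and down, at radius r is drawn at 1 + k1 r^2 times it, then the intrinsics apply), "cam_to_world" (4x4, takes a point from camera to world coordinates). Camera axes: x right, y down, z forward; pixel columns grow to the right and rows downward; lengths in mm; the calibration is good to about 2 mm. A picture is of the moment at which its call begins: read the wrist's pose just before it. calibration takes no time and is no camera call; for the wrist camera it gives the pose at the moment of the call.
- sign_off(): hands the job in, once; it reports no verdict.
The state is a dict: "time_s": time; "q": joint angles; "dq": joint speeds; "effort": joint torques, N m; "position": TCP position; "tcp_rot": TCP orientation; "wrist_force": force on the tool from outside, world axes, zero at the start; "wrist_torque": the same for the moment, N m; "opening": opening from 0.0 (shut) to 1.0 (fully open).
Only numpy, scipy, OpenCV 4.12 (cv2) and the standard library are available. Lean on these libraries where they do the work, as an engineer would, in place of code of your own. Each camera call takes 0.05 s, during which the arm holds its last target.

## Working session

There is one attempt and no reset: what is moved stays moved. The work goes in short steps, Python scripts to look and compute and a tool call to move; the robot and the scene stay as the last step left them, time stands still between calls to the robot, and variables do not carry over. Pictures are saved under pics/ and viewed, and the job is handed in when it is done.

Besides the shell and the picture viewer there is one more tool, called after "Call:" in YAML: its name, and indented under it one key for each argument. play_rows: Moves the arm, as the interface text tells. Its arguments: {"type":"object","properties":{"steps":{"type":"array"},"grip_force":{"type":"number"}},"required":["steps"]}

```bash
mkdir -p pics
python3 - <<'E'
from bench import *
import cv2,numpy as np
s=read_state(); print({k:(np.round(v,3).tolist()) for k,v in s.items()}, tip_reach)
for n in ("scene","side","wrist"):
    c=calibration(n); print(n,{k:np.round(v,3).tolist() for k,v in c.items()})
    cv2.imwrite(f"pics/{n}0.png",get_image(n))
E
```

```text
{'time_s': 0.0, 'q': [-0.218, 0.105, 0.096, 1.564, 0.0, 1.353], 'dq': [-0.0, 0.0, -0.0, 0.0, 0.001, 0.0], 'effort': [0.001, -55.693, 50.364, 0.017, -0.0, -0.0], 'position': [599.689, 0.102, 255.508], 'tcp_rot': [-0.001, 0.707, 0.707, -0.0], 'wrist_force': [0.015, -1.436, 0.153], 'wrist_torque': [-0.005, -0.084, -0.023], 'opening': 1.001} 25.0
scene {'fx': 534.159, 'fy': 534.159, 'cx': 314.105, 'cy': 241.656, 'k1': -0.062, 'cam_to_world': [[-0.732, 0.508, -0.454, 1189.409], [0.681, 0.563, -0.468, 676.014], [0.018, -0.652, -0.758, 1203.058], [0.0, 0.0, 0.0, 1.0]]}
side {'fx': 459.817, 'fy': 459.817, 'cx': 319.848, 'cy': 247.944, 'k1': -0.114, 'cam_to_world': [[0.994, -0.07, 0.086, 413.697], [-0.111, -0.657, 0.746, -864.085], [0.004, -0.751, -0.661, 890.069], [0.0, 0.0, 0.0, 1.0]]}
wrist {'fx': 427.736, 'fy': 427.736, 'cx': 317.849, 'cy': 241.65, 'k1': -0.088, 'cam_to_world': [[1.0, 0.002, -0.001, 599.671], [0.001, -0.962, -0.272, 68.599], [-0.001, 0.272, -0.962, 373.595], [0.0, 0.0, 0.0, 1.0]]}
```

View pics/scene0.png

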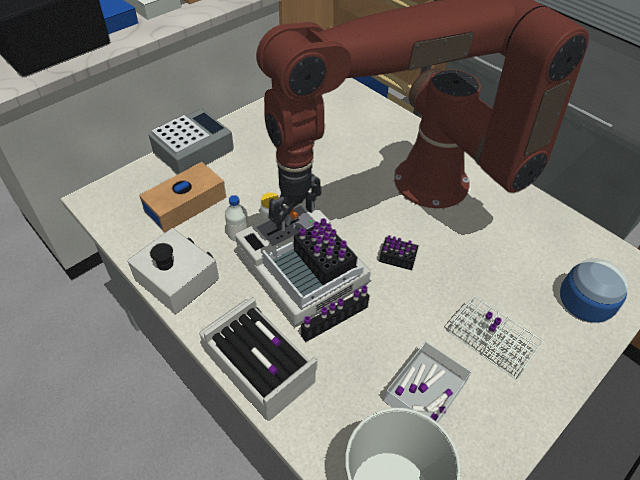

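View pics/side0.png

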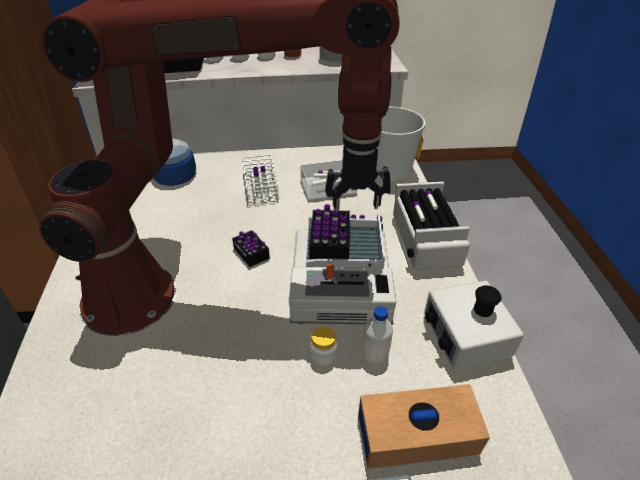

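View pics/wrist0.png

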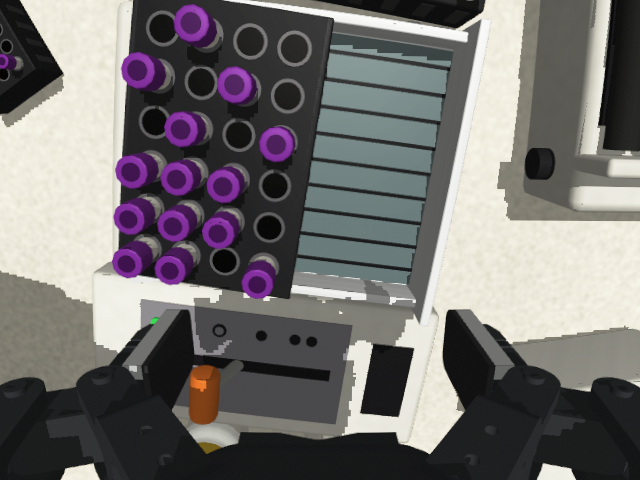

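```bash
cat > h.py <<'E'
import numpy as np,cv2
def ray(c,uv):
    K=np.array([[c["fx"],0,c["cx"]],[0,c["fy"],c["cy"]],[0,0,1.]])
    p=cv2.undistortPoints(np.array(uv,float).reshape(-1,1,2),K,np.array([c["k1"],0,0,0.]))[:,0]
    T=np.array(c["cam_to_world"]); d=np.c_[p,np.ones(len(p))]@T[:3,:3].T
    return T[:3,3],d
def onz(c,uv,z):
    o,d=ray(c,uv); return o+d*((z-o[2])/d[:,2])[:,None]
E
python3 - <<'E'
from h import *
im=cv2.imread("pics/wrist0.png")
cv2.imwrite("pics/w0a.png",cv2.resize(im[220:440,90:440],None,fx=2.25,fy=2.25,interpolation=cv2.INTER_CUBIC))
cv2.imwrite("pics/w0b.png",cv2.resize(im[0:310,100:500],None,fx=1.9,fy=1.9,interpolation=cv2.INTER_CUBIC))
E
```

```text
(no output)
```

View pics/w0a.png

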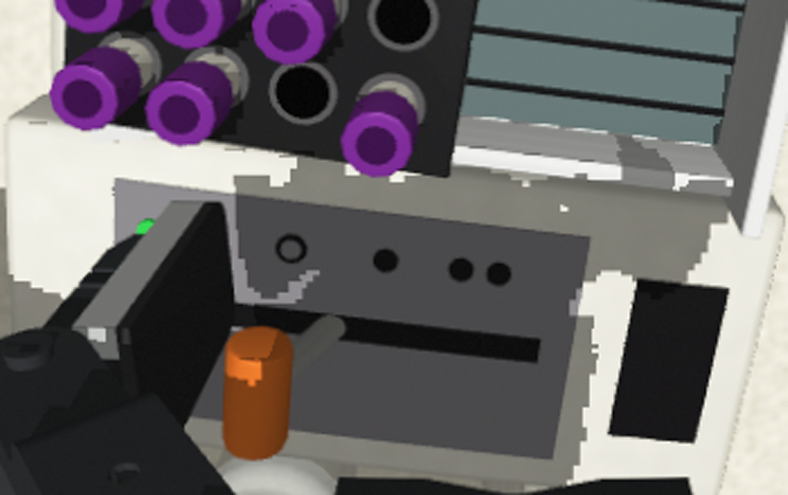

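View pics/w0b.png

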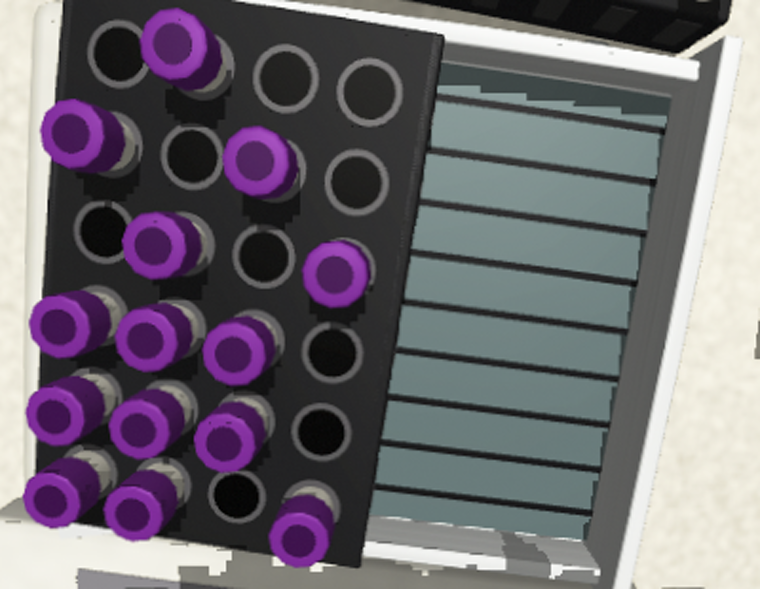

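Run:
```python
from h import *
from bench import calibration
c=calibration("wrist")
np.set_printoptions(precision=1,suppress=True)
m=onz(c,[[218.9,330.2],[261.6,335.6],[303.1,340.7]],100);print("marks",m)
r=onz(c,[[333.2,19],[290,298.4],[118,268]],148);print("rack",r,np.linalg.norm(r[0]-r[1]))
b=onz(c,[[478.9,21],[421,305]],131);print("stop",b)
for a,bb in((m[2],m[0]),):print(np.degrees(np.arctan2(*(a-bb)[[1,0]])))
for a,bb in((r[0],r[1]),(b[0],b[1])):d=a-bb;print(np.degrees(np.arctan2(-d[0],d[1])))
print("slot",onz(c,[[330,375.5]],100))
yaw=np.radians(-7.0)
R=lambda p,y:0
```

```text
marks [[529.  -74.7 100. ]
 [559.5 -78.7 100. ]
 [589.1 -82.6 100. ]]
rack [[606.9 117.8 148. ]
 [583.7 -29.  148. ]
 [485.6 -11.1 148. ]] 148.61580063879236
stop [[685.1 122.1 131. ]
 [663.5 -40.9 131. ]]
-7.511812025115125
-8.979209916832643
-7.53428895244169
slot [[ 608.6 -111.4  100. ]]
```

The wrist view gives a mixer yaw of about -7.5°, with the marks 30 mm apart and the rack edge 149 mm long, which agrees with the sizes given. The rack is about 80 mm short of home and about 1.5° askew. I'll turn the jaws across the mixer and go in front of the rack.

Call:
play_rows:
  steps:
    - {"tx": 6, "ty": -14, "tz": 0, "spin": -9, "gripper": 85}
    - {"tx": 12, "ty": -28, "tz": 0, "spin": -18, "gripper": 85}
    - {"tx": 19, "ty": -42, "tz": 0, "spin": -27, "gripper": 85}
    - {"tx": 25, "ty": -56, "tz": 0, "spin": -36, "gripper": 85}
    - {"tx": 31, "ty": -70, "tz": 0, "spin": -45, "gripper": 85}
    - {"tx": 37, "ty": -84, "tz": 0, "spin": -54, "gripper": 85}
    - {"tx": 43, "ty": -98, "tz": 0, "spin": -63, "gripper": 85}
    - {"tx": 50, "ty": -112, "tz": 0, "spin": -72, "gripper": 85}
    - {"tx": 62, "ty": -138, "tz": 0, "spin": -82, "gripper": 85}
    - {"tx": 62, "ty": -138, "tz": 0, "spin": -82.5, "gripper": 85}

```text
time_s: 1.4
position: [461.1, 62.6, 256.4]
tcp_rot: [0.0, 0.064, 0.998, -0.0]
wrist_force: [1.0, 0.6, -1.2]
opening: 0.992
```

Run:
```python
from bench import *
import cv2,numpy as np
s=read_state(); print({k:(np.round(v,3).tolist()) for k,v in s.items()})
for n in ("wrist","side"): 
    print(np.round(calibration(n)["cam_to_world"],2).tolist());cv2.imwrite(f"pics/{n}1.png",get_image(n))
```

```text
{'time_s': 1.4, 'q': [-0.147, -0.309, -0.29, 1.59, 0.0, -0.018], 'dq': [-0.013, 0.04, 0.03, -0.026, -0.006, 0.007], 'effort': [0.806, -36.092, 49.282, 0.669, 0.056, -0.989], 'position': [461.15, 62.584, 256.437], 'tcp_rot': [0.0, 0.064, 0.998, -0.0], 'wrist_force': [0.96, 0.588, -1.228], 'wrist_torque': [0.033, -0.052, -0.012], 'opening': 0.992}
[[0.13, 0.95, 0.27, 392.26], [0.99, -0.12, -0.03, 70.83], [0.0, 0.27, -0.96, 374.42], [0.0, 0.0, 0.0, 1.0]]
[[0.99, -0.07, 0.09, 413.7], [-0.11, -0.66, 0.75, -864.08], [0.0, -0.75, -0.66, 890.07], [0.0, 0.0, 0.0, 1.0]]
```

View pics/wrist1.png

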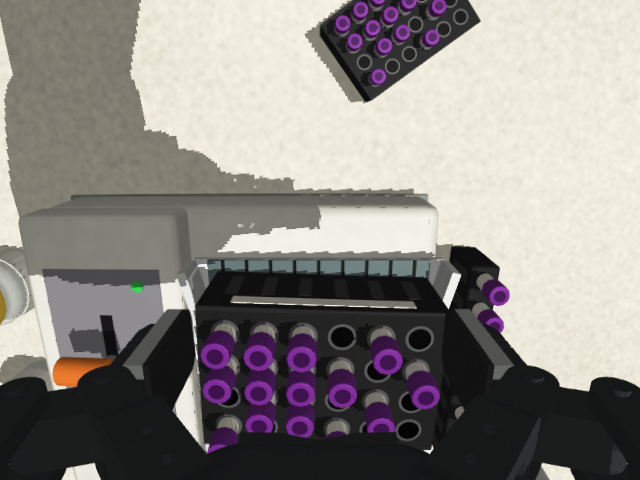

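View pics/side1.png

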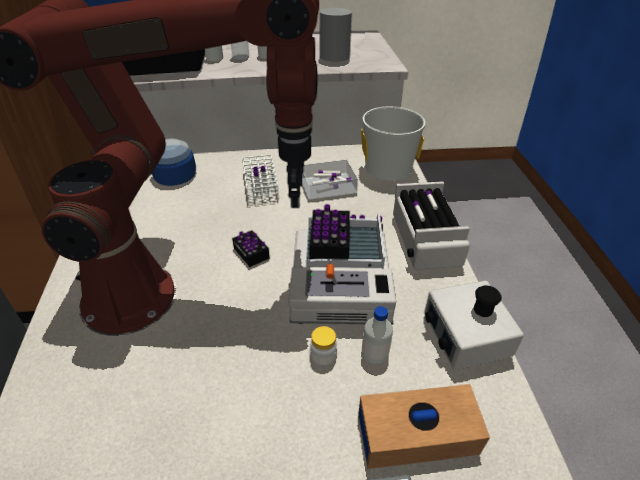

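Run:
```python
from h import *
from bench import calibration
np.set_printoptions(precision=1,suppress=True)
im=cv2.imread("pics/wrist1.png")
cv2.imwrite("pics/w1a.png",cv2.resize(im[240:340,170:470],None,fx=2.6,fy=2.6,interpolation=cv2.INTER_CUBIC))
```

```text
(no output)
```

View pics/w1a.png

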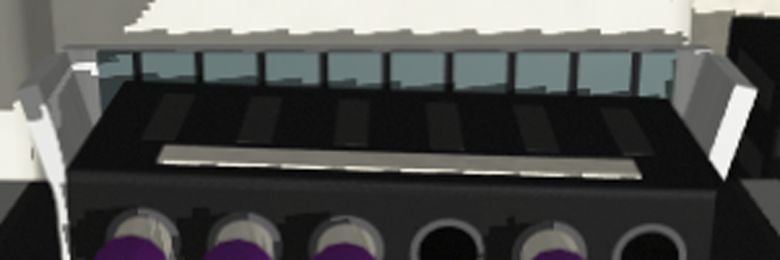

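Run:
```python
from h import *
from bench import calibration
np.set_printoptions(precision=1,suppress=True)
c=calibration("wrist")
a=np.radians(-7.5);E=np.array([[np.cos(a),np.sin(a)],[-np.sin(a),np.cos(a)]])
for n,uv,z in (("top",[[196.2,305.4],[445.4,312.3]],148),("bot",[[216.9,271.5],[427,277.7]],88),("tray",[[197,258],[435,258]],88)):
    p=onz(c,uv,z);q=p[:,:2]@E.T;d=q[1]-q[0];print(n,p,"exey",q,np.hypot(*d),np.degrees(np.arctan2(-d[0],d[1])))
print(E@np.array([461.15,62.6]))
```

```text
top [[486.1 -12.9 148. ]
 [509.5 130.2 148. ]] exey [[483.6  50.7]
 [488.1 195.6]] 145.029937239385 -1.7811249274824779
bot [[486.7 -14.5  88. ]
 [511.1 134.   88. ]] exey [[484.4  49.2]
 [489.2 199.5]] 150.4608432593203 -1.839515020660373
tray [[474.9 -26.6  88. ]
 [497.  140.5  88. ]] exey [[474.3  35.6]
 [474.4 204.2]] 168.6162891936684 -0.030313936221093716
[449.  122.3]
```

Call:
play_rows:
  steps:
    - {"tx": 0, "ty": 0, "tz": 25, "spin": 0, "gripper": 85}
    - {"tx": 0, "ty": 0, "tz": 50, "spin": 0, "gripper": 85}
    - {"tx": 0, "ty": 0, "tz": 75, "spin": 0, "gripper": 85}
    - {"tx": 0, "ty": 0, "tz": 100, "spin": 0, "gripper": 85}
    - {"tx": 0, "ty": 0, "tz": 114, "spin": 0, "gripper": 85}
    - {"tx": -4, "ty": 0, "tz": 114, "spin": 0, "gripper": 85}
    - {"tx": -8, "ty": 0, "tz": 114, "spin": 0, "gripper": 85}
    - {"tx": -12, "ty": 0, "tz": 114, "spin": 0, "gripper": 85}
    - {"tx": -12, "ty": 0, "tz": 114, "spin": 0, "gripper": 85}
    - {"tx": -12, "ty": 0, "tz": 114, "spin": 0, "gripper": 85}

```text
time_s: 2.75
position: [474.0, 60.5, 142.5]
tcp_rot: [0.0, 0.065, 0.998, -0.0]
wrist_force: [-0.4, -0.0, 0.4]
opening: 0.993
```

Run:
```python
from bench import *
import cv2,numpy as np
s=read_state(); print({k:(np.round(v,3).tolist()) for k,v in s.items()})
a=get_image("wrist");b=get_image("side")
cv2.imwrite("pics/w2.png",a);cv2.imwrite("pics/s2.png",cv2.resize(b[120:330,230:430],None,fx=2.8,fy=2.8,interpolation=cv2.INTER_CUBIC))
```

```text
{'time_s': 2.75, 'q': [-0.148, -0.267, -0.462, 1.376, 0.0, -0.017], 'dq': [0.001, -0.004, -0.006, 0.0, -0.0, -0.001], 'effort': [-0.055, -36.655, 50.426, -0.032, -0.002, 0.001], 'position': [474.02, 60.457, 142.53], 'tcp_rot': [0.0, 0.065, 0.998, -0.0], 'wrist_force': [-0.368, -0.044, 0.426], 'wrist_torque': [0.048, 0.015, 0.029], 'opening': 0.993}
```

View pics/w2.png

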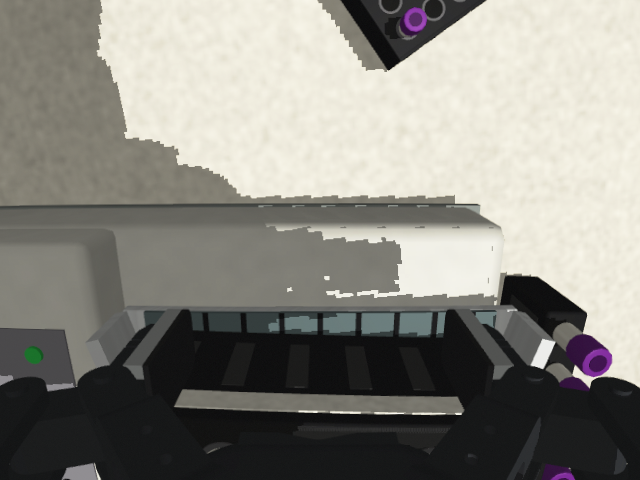

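View pics/s2.png

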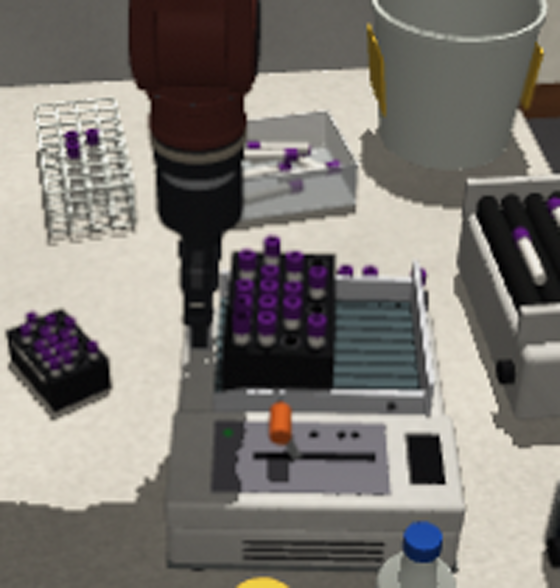

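Call:
play_rows:
  steps:
    - {"tx": -4, "ty": 0, "tz": 0, "spin": 0, "gripper": 85}
    - {"tx": -8, "ty": 0, "tz": 0, "spin": 0, "gripper": 85}
    - {"tx": -12, "ty": 0, "tz": 0, "spin": 0, "gripper": 85}
    - {"tx": -17, "ty": 0, "tz": 0, "spin": 0, "gripper": 85}
    - {"tx": -22, "ty": 0, "tz": 0, "spin": 0, "gripper": 85}
    - {"tx": -27, "ty": 0, "tz": 0, "spin": 0, "gripper": 85}
    - {"tx": -32, "ty": 0, "tz": 0, "spin": 0, "gripper": 85}
    - {"tx": -37, "ty": 0, "tz": 0, "spin": 0, "gripper": 85}
    - {"tx": -42, "ty": 0, "tz": 0, "spin": 0, "gripper": 85}
    - {"tx": -46, "ty": 0, "tz": 0, "spin": 0, "gripper": 85}

```text
time_s: 4.1
position: [519.9, 54.4, 142.2]
tcp_rot: [0.0, 0.065, 0.998, 0.0]
wrist_force: [-2.4, -0.2, 0.3]
opening: 0.993
```

Run:
```python
from bench import *
import cv2,numpy as np
s=read_state(); print({k:(np.round(v,3).tolist()) for k,v in s.items() if k[0] in'pwot'})
b=get_image("side")
cv2.imwrite("pics/s3.png",cv2.resize(b[120:330,230:430],None,fx=2.8,fy=2.8,interpolation=cv2.INTER_CUBIC))
```

```text
{'time_s': 4.1, 'position': [519.854, 54.392, 142.227], 'tcp_rot': [0.0, 0.065, 0.998, 0.0], 'wrist_force': [-2.387, -0.246, 0.266], 'wrist_torque': [0.087, 0.496, 0.033], 'opening': 0.993}
```

View pics/s3.png

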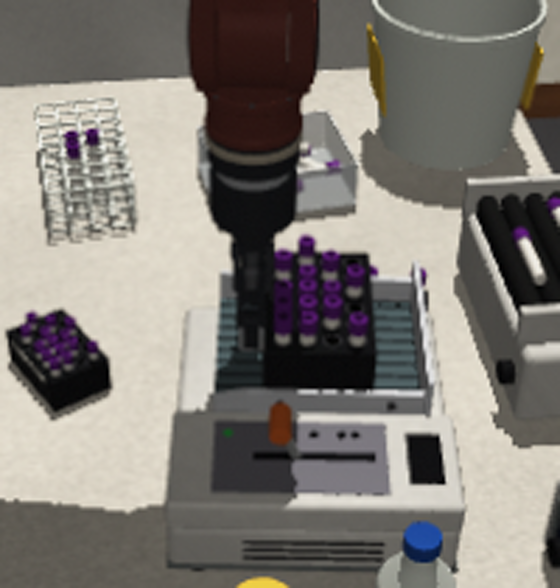

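Call:
play_rows:
  steps:
    - {"tx": -4, "ty": 0, "tz": 0, "spin": 0, "gripper": 85}
    - {"tx": -8, "ty": 0, "tz": 0, "spin": 0, "gripper": 85}
    - {"tx": -12, "ty": 0, "tz": 0, "spin": 0, "gripper": 85}
    - {"tx": -16, "ty": 0, "tz": 0, "spin": 0, "gripper": 85}
    - {"tx": -20, "ty": 0, "tz": 0, "spin": 0, "gripper": 85}
    - {"tx": -24, "ty": 0, "tz": 0, "spin": 0, "gripper": 85}
    - {"tx": -28, "ty": 0, "tz": 0, "spin": 0, "gripper": 85}
    - {"tx": -32, "ty": 0, "tz": 0, "spin": 0, "gripper": 85}
    - {"tx": -35, "ty": 0, "tz": 0, "spin": 0, "gripper": 85}
    - {"tx": -38, "ty": 0, "tz": 0, "spin": 0, "gripper": 85}

```text
time_s: 5.4
position: [557.4, 49.4, 142.3]
tcp_rot: [-0.0, 0.065, 0.998, -0.0]
wrist_force: [-2.5, -0.5, -1.4]
opening: 0.991
```

Run:
```python
from bench import *
import cv2,numpy as np
s=read_state(); print({k:(np.round(v,3).tolist()) for k,v in s.items() if k[0] in'pwot'})
b=get_image("side")
cv2.imwrite("pics/s4.png",cv2.resize(b[120:330,230:430],None,fx=2.8,fy=2.8,interpolation=cv2.INTER_CUBIC))
```

```text
{'time_s': 5.4, 'position': [557.369, 49.441, 142.285], 'tcp_rot': [-0.0, 0.065, 0.998, -0.0], 'wrist_force': [-2.507, -0.539, -1.363], 'wrist_torque': [0.01, 0.457, -0.003], 'opening': 0.991}
```

View pics/s4.png

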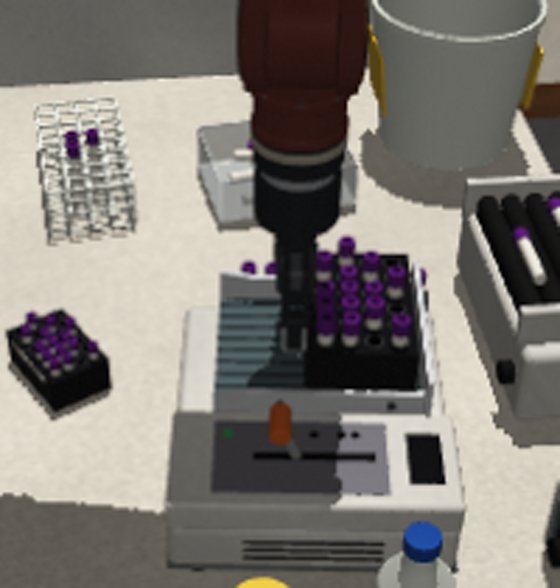

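Call:
play_rows:
  steps:
    - {"tx": -1, "ty": 0, "tz": 0, "spin": 0, "gripper": 85}
    - {"tx": -2, "ty": 0, "tz": 0, "spin": 0, "gripper": 85}
    - {"tx": -3, "ty": 0, "tz": 0, "spin": 0, "gripper": 85}
    - {"tx": -4, "ty": 0, "tz": 0, "spin": 0, "gripper": 85}
    - {"tx": -5, "ty": 0, "tz": 0, "spin": 0, "gripper": 85}
    - {"tx": -5.5, "ty": 0, "tz": 0, "spin": 0, "gripper": 85}
    - {"tx": -6, "ty": 0, "tz": 0, "spin": 0, "gripper": 85}
    - {"tx": -6.5, "ty": 0, "tz": 0, "spin": 0, "gripper": 85}
    - {"tx": -7, "ty": 0, "tz": 0, "spin": 0, "gripper": 85}
    - {"tx": -7, "ty": 0, "tz": 0, "spin": 0, "gripper": 85}

```text
time_s: 6.7
position: [564.2, 48.6, 142.4]
tcp_rot: [0.0, 0.065, 0.998, 0.0]
wrist_force: [-2.0, 1.2, 0.9]
opening: 0.994
```

Call:
play_rows:
  steps:
    - {"tx": -0.5, "ty": 0, "tz": 0, "spin": 0, "gripper": 85}
    - {"tx": -1, "ty": 0, "tz": 0, "spin": 0, "gripper": 85}
    - {"tx": -1.5, "ty": 0, "tz": 0, "spin": 0, "gripper": 85}
    - {"tx": -2, "ty": 0, "tz": 0, "spin": 0, "gripper": 85}
    - {"tx": -2.5, "ty": 0, "tz": 0, "spin": 0, "gripper": 85}
    - {"tx": -3, "ty": 0, "tz": 0, "spin": 0, "gripper": 85}
    - {"tx": -3.5, "ty": 0, "tz": 0, "spin": 0, "gripper": 85}
    - {"tx": -4, "ty": 0, "tz": 0, "spin": 0, "gripper": 85}
    - {"tx": -4, "ty": 0, "tz": 0, "spin": 0, "gripper": 85}
    - {"tx": -4, "ty": 0, "tz": 0, "spin": 0, "gripper": 85}

```text
time_s: 7.95
position: [564.6, 48.4, 142.3]
tcp_rot: [-0.004, 0.065, 0.998, -0.0]
wrist_force: [-24.8, 0.9, 14.0]
opening: 1.0
```

Run:
```python
from bench import *
import cv2,numpy as np
s=read_state(); print({k:(np.round(v,3).tolist()) for k,v in s.items() if k[0] in'pwot'})
b=get_image("side")
cv2.imwrite("pics/s5.png",cv2.resize(b[180:280,290:410],None,fx=5,fy=5,interpolation=cv2.INTER_CUBIC))
```

```text
{'time_s': 7.95, 'position': [564.587, 48.4, 142.313], 'tcp_rot': [-0.004, 0.065, 0.998, -0.0], 'wrist_force': [-24.839, 0.882, 13.983], 'wrist_torque': [0.25, 4.706, 0.253], 'opening': 1.0}
```

View pics/s5.png

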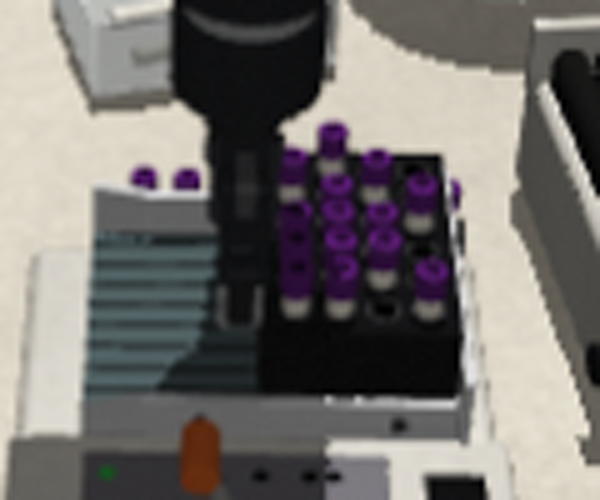

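The rack stalled at TCP 553 mm along mixer x, and 553 was predicted. The force rose to about 25 N, with both fingers bearing. I'll back off and lift.

Call:
play_rows:
  steps:
    - {"tx": 1, "ty": 0, "tz": 0, "spin": 0, "gripper": 85}
    - {"tx": 3, "ty": 0, "tz": 0, "spin": 0, "gripper": 85}
    - {"tx": 8, "ty": 0, "tz": 0, "spin": 0, "gripper": 85}
    - {"tx": 16, "ty": 0, "tz": 0, "spin": 0, "gripper": 85}
    - {"tx": 30, "ty": 0, "tz": 0, "spin": 0, "gripper": 85}
    - {"tx": 45, "ty": 0, "tz": -20, "spin": 0, "gripper": 85}
    - {"tx": 50, "ty": 0, "tz": -45, "spin": 0, "gripper": 60}
    - {"tx": 50, "ty": 0, "tz": -75, "spin": 0, "gripper": 30}
    - {"tx": 50, "ty": 0, "tz": -100, "spin": 0, "gripper": 0}
    - {"tx": 50, "ty": 0, "tz": -110, "spin": 0, "gripper": 0}

```text
time_s: 9.25
position: [519.0, 54.5, 253.9]
tcp_rot: [0.001, 0.065, 0.998, -0.0]
wrist_force: [0.5, 0.5, -0.5]
opening: 0.137
```

Run:
```python
from h import *
from bench import *
np.set_printoptions(precision=1,suppress=True)
s=read_state(); print({k:(np.round(v,3).tolist()) for k,v in s.items() if k[0] in'pwot'})
a=np.radians(-7.5);E=np.array([[np.cos(a),np.sin(a)],[-np.sin(a),np.cos(a)]])
for n in("wrist","side","scene"):
    c=calibration(n);im=get_image(n);cv2.imwrite(f"pics/{n}6.png",im)
    h=cv2.cvtColor(im,cv2.COLOR_BGR2HSV)
    m=cv2.inRange(h,(5,180,80),(15,255,255))
    k,l,st,ce=cv2.connectedComponentsWithStats(m)
    for i in range(1,k):
        if st[i,4]>15:
            p=onz(c,[ce[i]],140)[0];print(n,st[i],ce[i],p,E@p[:2]-np.array([564.2,61.5]))
print("tcp mix",E@np.array(s["position"][:2])-np.array([564.2,61.5]))
```

```text
{'time_s': 9.25, 'position': [518.991, 54.51, 253.944], 'tcp_rot': [0.001, 0.065, 0.998, -0.0], 'wrist_force': [0.47, 0.483, -0.451], 'wrist_torque': [-0.023, -0.017, 0.03], 'opening': 0.137}
wrist [  33  275   67   31 1877] [ 66.4 289.7] [526.  -99.8 140. ] [-29.7 -91.8]
side [327 264   7  15  83] [329.7 271.2] [ 524.7 -101.7  140. ] [-30.7 -93.9]
scene [287 208  10  11  64] [291.9 212.6] [526.9 -98.3 140. ] [-29.  -90.2]
tcp mix [-56.8  60.3]
```

View pics/wrist6.png

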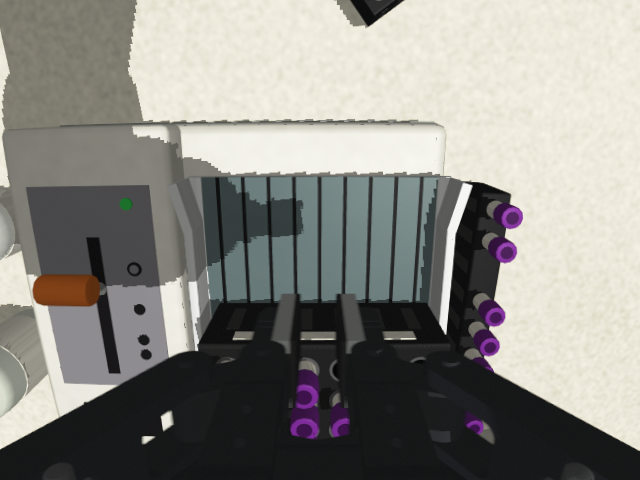

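Run:
```python
from h import *
from bench import *
im=cv2.imread("pics/wrist6.png")
cv2.imwrite("pics/w6a.png",cv2.resize(im[285:365,180:470],None,fx=2.7,fy=2.7,interpolation=cv2.INTER_CUBIC))
```

```text
(no output)
```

View pics/w6a.png

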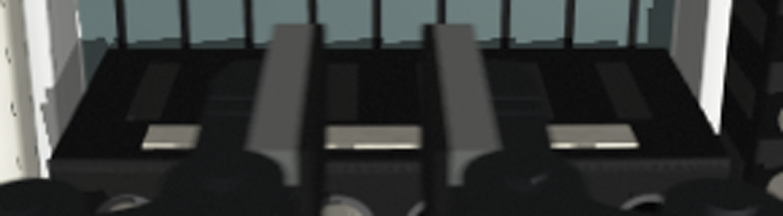

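Run:
```python
from h import *
from bench import *
np.set_printoptions(precision=1,suppress=True)
c=calibration("wrist")
a=np.radians(-7.5);E=np.array([[np.cos(a),np.sin(a)],[-np.sin(a),np.cos(a)]])
for uv,z in(([[222.6,302.8],[427.4,302.8]],88),([[198.5,343.5],[450.4,343.5]],148)):
    print(onz(c,uv,z)[:,:2]@E.T-np.array([564.2,61.5]))
```

```text
[[ -0.7  -8.6]
 [ -0.8 138.8]]
[[ -1.4 -10.1]
 [ -1.5 137.7]]
```

Call:
play_rows:
  steps:
    - {"tx": 5, "ty": -15, "tz": 0, "spin": 0, "gripper": 0}
    - {"tx": 10, "ty": -35, "tz": 0, "spin": 0, "gripper": 0}
    - {"tx": 18, "ty": -55, "tz": 0, "spin": 0, "gripper": 0}
    - {"tx": 18, "ty": -75, "tz": 0, "spin": 0, "gripper": 0}
    - {"tx": 18, "ty": -95, "tz": 0, "spin": 0, "gripper": 0}
    - {"tx": 18, "ty": -115, "tz": 0, "spin": 0, "gripper": 0}
    - {"tx": 18, "ty": -135, "tz": 0, "spin": 0, "gripper": 0}
    - {"tx": 18, "ty": -152, "tz": 0, "spin": 0, "gripper": 0}
    - {"tx": 18, "ty": -152, "tz": 20, "spin": 0, "gripper": 0}
    - {"tx": 18, "ty": -152, "tz": 40, "spin": 0, "gripper": 0}

```text
time_s: 10.65
position: [480.4, -94.5, 211.4]
tcp_rot: [-0.0, 0.066, 0.998, 0.0]
wrist_force: [0.6, 0.5, 0.2]
opening: -0.003
```

Call:
play_rows:
  steps:
    - {"tx": 0, "ty": 0, "tz": 10, "spin": 0, "gripper": 0}
    - {"tx": 0, "ty": 0, "tz": 20, "spin": 0, "gripper": 0}
    - {"tx": 0, "ty": 0, "tz": 30, "spin": 0, "gripper": 0}
    - {"tx": 0, "ty": 0, "tz": 40, "spin": 0, "gripper": 0}
    - {"tx": 0, "ty": 0, "tz": 48, "spin": 0, "gripper": 0}
    - {"tx": 0, "ty": 0, "tz": 54, "spin": 0, "gripper": 0}
    - {"tx": 0, "ty": 0, "tz": 58, "spin": 0, "gripper": 0}
    - {"tx": 0, "ty": 0, "tz": 58, "spin": 0, "gripper": 0}
    - {"tx": 0, "ty": 0, "tz": 58, "spin": 0, "gripper": 0}
    - {"tx": 0, "ty": 0, "tz": 58, "spin": 0, "gripper": 0}

```text
time_s: 11.9
position: [481.0, -93.9, 154.6]
tcp_rot: [0.0, 0.065, 0.998, -0.0]
wrist_force: [0.3, 0.1, 0.1]
opening: 0.003
```

```bash
cat > look.py <<'E'
import sys
from h import *
from bench import *
s=read_state(); print({k:(np.round(v,3).tolist()) for k,v in s.items() if k[0] in'pwot'})
a=np.radians(-7.5);E=np.array([[np.cos(a),np.sin(a)],[-np.sin(a),np.cos(a)]])
print("tcp mix",E@np.array(s["position"][:2])-np.array([564.2,61.5]))
w=get_image("wrist");b=get_image("side")
h=cv2.resize(w,(400,300));g=cv2.resize(b[200:320,290:410],(300,300),interpolation=cv2.INTER_CUBIC)
cv2.imwrite(f"pics/{sys.argv[1]}.png",np.hstack([h,g]))
E
python3 look.py l7
```

```text
{'time_s': 11.9, 'position': [481.021, -93.866, 154.621], 'tcp_rot': [0.0, 0.065, 0.998, -0.0], 'wrist_force': [0.304, 0.134, 0.069], 'wrist_torque': [0.057, 0.008, -0.026], 'opening': 0.003}
tcp mix [-75.04256081 -91.77668416]
```

View pics/l7.png

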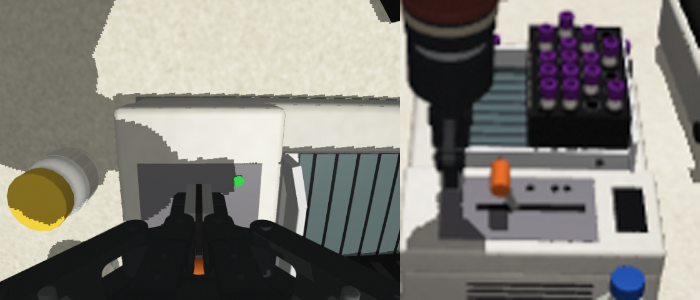

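Call:
play_rows:
  steps:
    - {"tx": -5, "ty": 0, "tz": 0, "spin": 0, "gripper": 0}
    - {"tx": -10, "ty": 0, "tz": 0, "spin": 0, "gripper": 0}
    - {"tx": -15, "ty": 0, "tz": 0, "spin": 0, "gripper": 0}
    - {"tx": -19, "ty": 0, "tz": 0, "spin": 0, "gripper": 0}
    - {"tx": -21, "ty": 0, "tz": 0, "spin": 0, "gripper": 0}
    - {"tx": -23, "ty": 0, "tz": 0, "spin": 0, "gripper": 0}
    - {"tx": -25, "ty": 0, "tz": 0, "spin": 0, "gripper": 0}
    - {"tx": -27, "ty": 0, "tz": 0, "spin": 0, "gripper": 0}
    - {"tx": -29, "ty": 0, "tz": 0, "spin": 0, "gripper": 0}
    - {"tx": -30, "ty": 0, "tz": 0, "spin": 0, "gripper": 0}

```text
time_s: 13.25
position: [510.1, -97.6, 154.4]
tcp_rot: [-0.001, 0.065, 0.998, -0.0]
wrist_force: [-6.5, 1.3, 4.8]
opening: -0.003
```

```bash
python3 look.py l8
```

```text
{'time_s': 13.25, 'position': [510.095, -97.611, 154.434], 'tcp_rot': [-0.001, 0.065, 0.998, -0.0], 'wrist_force': [-6.488, 1.259, 4.822], 'wrist_torque': [0.142, 1.307, -0.023], 'opening': -0.003}
tcp mix [-45.72794553 -91.69524214]
```

View pics/l8.png

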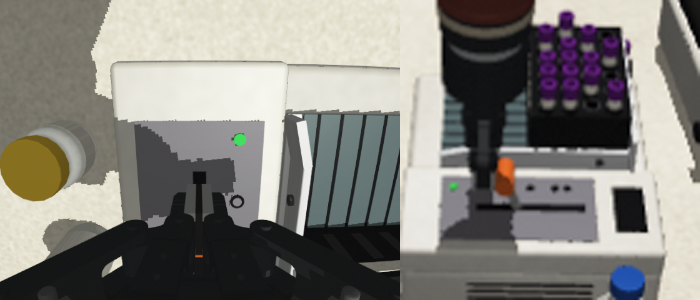

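Call:
play_rows:
  steps:
    - {"tx": -2, "ty": 0, "tz": 0, "spin": 0, "gripper": 0}
    - {"tx": -4, "ty": 0, "tz": 0, "spin": 0, "gripper": 0}
    - {"tx": -6, "ty": 0, "tz": 0, "spin": 0, "gripper": 0}
    - {"tx": -9, "ty": 0, "tz": 0, "spin": 0, "gripper": 0}
    - {"tx": -12, "ty": 0, "tz": 0, "spin": 0, "gripper": 0}
    - {"tx": -15, "ty": 0, "tz": 0, "spin": 0, "gripper": 0}
    - {"tx": -18, "ty": 0, "tz": 0, "spin": 0, "gripper": 0}
    - {"tx": -21, "ty": 0, "tz": 0, "spin": 0, "gripper": 0}
    - {"tx": -24, "ty": 0, "tz": 0, "spin": 0, "gripper": 0}
    - {"tx": -26, "ty": 0, "tz": 0, "spin": 0, "gripper": 0}

```text
time_s: 14.6
position: [536.5, -101.1, 154.3]
tcp_rot: [-0.0, 0.065, 0.998, 0.0]
wrist_force: [-1.4, -0.5, 0.8]
opening: -0.004
```

Call:
play_rows:
  steps:
    - {"tx": -2, "ty": 0, "tz": 0, "spin": 0, "gripper": 0}
    - {"tx": -4, "ty": 0, "tz": 0, "spin": 0, "gripper": 0}
    - {"tx": -6, "ty": 0, "tz": 0, "spin": 0, "gripper": 0}
    - {"tx": -8, "ty": 0, "tz": 0, "spin": 0, "gripper": 0}
    - {"tx": -10, "ty": 0, "tz": 0, "spin": 0, "gripper": 0}
    - {"tx": -12, "ty": 0, "tz": 0, "spin": 0, "gripper": 0}
    - {"tx": -14, "ty": 0, "tz": 0, "spin": 0, "gripper": 0}
    - {"tx": -16, "ty": 0, "tz": 0, "spin": 0, "gripper": 0}
    - {"tx": -18, "ty": 0, "tz": 0, "spin": 0, "gripper": 0}
    - {"tx": -19, "ty": 0, "tz": 0, "spin": 0, "gripper": 0}

```text
time_s: 15.85
position: [555.4, -103.6, 154.3]
tcp_rot: [0.0, 0.065, 0.998, -0.0]
wrist_force: [-0.4, 1.0, 0.1]
opening: 0.001
```

```bash
python3 look.py l9
```

```text
{'time_s': 15.85, 'position': [555.445, -103.605, 154.279], 'tcp_rot': [0.0, 0.065, 0.998, -0.0], 'wrist_force': [-0.377, 1.015, 0.088], 'wrist_torque': [0.025, 0.009, -0.013], 'opening': 0.001}
tcp mix [ 1.63588125e-02 -9.17183657e+01]
```

View pics/l9.png

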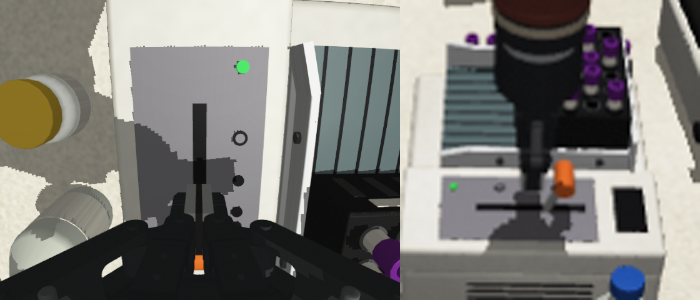

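Call:
play_rows:
  steps:
    - {"tx": -2, "ty": 0, "tz": 0, "spin": 0, "gripper": 0}
    - {"tx": -4, "ty": 0, "tz": 0, "spin": 0, "gripper": 0}
    - {"tx": -6, "ty": 0, "tz": 0, "spin": 0, "gripper": 0}
    - {"tx": -8, "ty": 0, "tz": 0, "spin": 0, "gripper": 0}
    - {"tx": -9, "ty": 0, "tz": 0, "spin": 0, "gripper": 0}
    - {"tx": -10, "ty": 0, "tz": 0, "spin": 0, "gripper": 0}
    - {"tx": -11, "ty": 0, "tz": 0, "spin": 0, "gripper": 0}
    - {"tx": -12, "ty": 0, "tz": 0, "spin": 0, "gripper": 0}
    - {"tx": -12, "ty": 0, "tz": 0, "spin": 0, "gripper": 0}
    - {"tx": -12, "ty": 0, "tz": 0, "spin": 0, "gripper": 0}

```text
time_s: 17.2
position: [565.6, -104.9, 154.2]
tcp_rot: [-0.002, 0.065, 0.998, 0.0]
wrist_force: [-10.2, 0.0, 5.2]
opening: -0.007
```

The push met the end stop at about 10 N. I'll back off and lift clear.

Call:
play_rows:
  steps:
    - {"tx": 2, "ty": 0, "tz": 0, "spin": 0, "gripper": 0}
    - {"tx": 6, "ty": 0, "tz": 0, "spin": 0, "gripper": 0}
    - {"tx": 15, "ty": 0, "tz": 0, "spin": 0, "gripper": 0}
    - {"tx": 30, "ty": 0, "tz": 0, "spin": 0, "gripper": 0}
    - {"tx": 50, "ty": 0, "tz": 0, "spin": 0, "gripper": 0}
    - {"tx": 70, "ty": 0, "tz": -20, "spin": 0, "gripper": 0}
    - {"tx": 80, "ty": 0, "tz": -45, "spin": 0, "gripper": 0}
    - {"tx": 85, "ty": 0, "tz": -70, "spin": 0, "gripper": 0}
    - {"tx": 85, "ty": 0, "tz": -95, "spin": 0, "gripper": 0}
    - {"tx": 85, "ty": 0, "tz": -100, "spin": 0, "gripper": 0}

```text
time_s: 18.45
position: [483.2, -94.3, 255.9]
tcp_rot: [0.001, 0.065, 0.998, -0.001]
wrist_force: [0.3, 0.1, -0.7]
opening: 0.003
```

```bash
python3 look.py l10
python3 - <<'E'
from h import *
from bench import *
a=np.radians(-7.5);E=np.array([[np.cos(a),np.sin(a)],[-np.sin(a),np.cos(a)]])
for n in("wrist","side","scene"):
    c=calibration(n);im=get_image(n);cv2.imwrite(f"pics/{n}11.png",im)
    m=cv2.inRange(cv2.cvtColor(im,cv2.COLOR_BGR2HSV),(5,180,80),(15,255,255))
    k,l,st,ce=cv2.connectedComponentsWithStats(m)
    for i in range(1,k):
        if st[i,4]>15: print(n,st[i],E@onz(c,[ce[i]],140)[0][:2]-np.array([564.2,61.5]))
im=cv2.imread("pics/side11.png");cv2.imwrite("pics/s11.png",cv2.resize(im[190:290,290:410],None,fx=5,fy=5,interpolation=cv2.INTER_CUBIC))
E
```

```text
{'time_s': 18.45, 'position': [483.183, -94.3, 255.9], 'tcp_rot': [0.001, 0.065, 0.998, -0.001], 'wrist_force': [0.256, 0.108, -0.716], 'wrist_torque': [-0.009, 0.014, 0.042], 'opening': 0.003}
tcp mix [-72.84185173 -91.92496918]
wrist [311 408  15   9 118] [ 38.13704631 -92.14008208]
side [352 265   8  14  93] [ 28.71500309 -92.91590183]
scene [268 216  11  12  69] [ 31.65141374 -90.65581635]
```

View pics/s11.png

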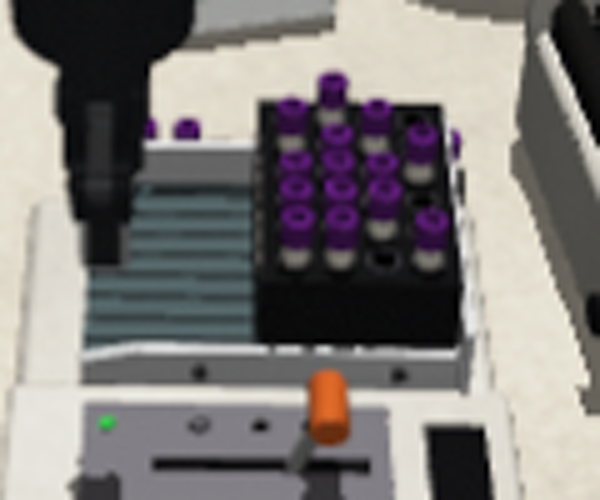

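View pics/wrist11.png

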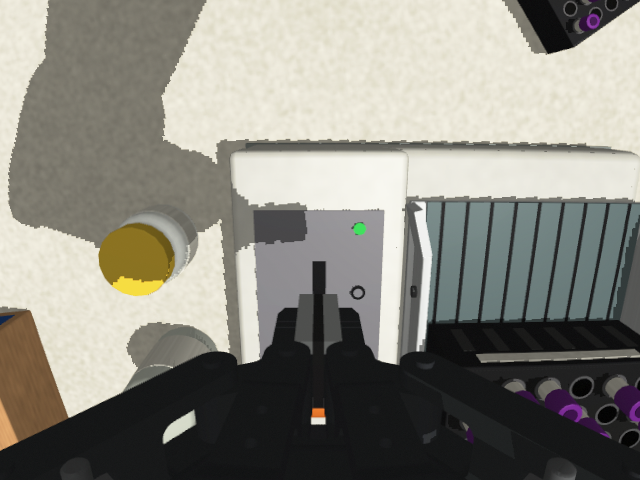

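View pics/scene11.png

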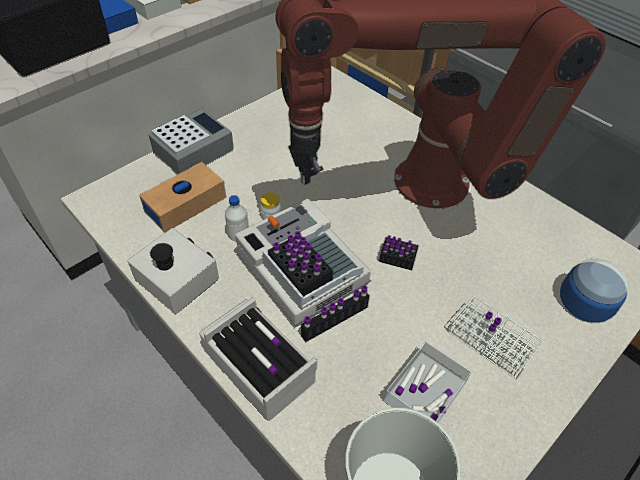

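Run:
```python
from h import *
from bench import *
np.set_printoptions(precision=1,suppress=True)
a=np.radians(-7.5);E=np.array([[np.cos(a),np.sin(a)],[-np.sin(a),np.cos(a)]])
im=cv2.imread("pics/wrist11.png");g=cv2.GaussianBlur(cv2.cvtColor(im,cv2.COLOR_BGR2GRAY),(5,5),0).astype(int)
c=calibration("wrist");pts=[]
for u in (445,455,482,510,530,560,585,610):
    r=[v for v in range(305,335) if g[v,u]<55][0]; pts.append([u,r])
print(pts);q=onz(c,pts,88)[:,:2]@E.T-np.array([564.2,61.5]);print(q,np.degrees(np.polyfit(q[:,1],q[:,0],1)[0]))
```

```text
[[445, 322], [455, 319], [482, 322], [510, 321], [530, 321], [560, 320], [585, 318], [610, 305]]
[[ -1.7   1.6]
 [ -4.1   8.8]
 [ -1.4  29.5]
 [ -1.9  50.9]
 [ -1.6  66.5]
 [ -2.   90.2]
 [ -3.2 110.3]
 [-13.5 128.8]] -2.882607970183783
```

```bash
python3 -c "
from bench import *
print(sign_off())"
```

```text
the job is handed in; nothing more can be done
None
```

The rack is home against the back stop, the lever rests at the fast stop, and the job was handed in at about 18.7 s of the 42 s allowed. No verdict was reported.

- **Rack:** I pushed it back with both open fingertips on its front wall until it stalled on the back stop. It stalled at the place predicted from the images, with about 25 N at the wrist. Pictures after backing off put its front face 0.7 to 1.5 mm short of home by my measured frame, square to within about 0.1°. That offset is within the calibration error.
- **Lever:** I pushed it with the closed fingertips, past slow and on to fast, then pressed about 10 N against the end stop. The side and scene cameras put the grip at mixer x +29 and +32 mm, where +30 is expected.
- **At the end:** The arm stood clear, with the wrist force near zero. The other things on the bench showed no visible shift in the pictures; I did not measure them.

Two last checks disagreed:
- **Rack edge re-check:** An automatic edge check from the final wrist picture was spoilt by shadow at some points. Its clean points gave -1.4 to -2.0 mm, and I discarded the slope it fitted.
- **Wrist view of the lever:** It read +38 mm because the fingers partly hid the grip.

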